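# Change the terminal reel on the hand press

### The job

Lift the larger terminal reel off its hook on the stock rack, hang it by its bore on the empty feed hook of the blue hand press and let go of it. Then take the press's crank handle and turn the handwheel one full turn clockwise, seen from above, so that the crank ends back where it started. Leave the smaller reel hanging on the rack and everything else on the bench where it is.

Things in the scene. Friction and masses are not known exactly. Their poses are not given: they have to be found in the camera images.
- big_reel: the larger terminal reel: upright cardboard-flanged disc wound with brass strip, 150 mm outer diameter, 24 mm wide, about 0.3 kg, 44 mm through bore. Origin at its centre; its x is the reel's axis (level while it hangs); it may be rolled about x. It hangs by its bore on one of the rack hooks, rim free above, centre 17 mm below the axis of the hook's bar
- rack: grey steel stock rack with a 270 mm wide base and two identical hooks side by side, 180 mm apart along its y. Origin on the bench under the middle; its -x is the way the hooks point (towards the robot), z up
- peg_a (a point): middle of the level bar of the rack's hook on its +y side, on the bar's axis, 140 mm above the bench; axes of the rack. Each hook: a 10 mm thick bar pointing to -x; 36 mm to -x of this point it ends in an upturned tip, its top 17 mm above the bar's axis; 32 mm to +x a 54 mm wide collar stops the reel; behind it a post no higher than the bar
- peg_b (a point): the same point of the rack's hook on its -y side
- press: blue bench hand press, base 160 x 270 mm: a C-frame with an upright screw and a level handwheel on top at its -y side, and an empty feed hook at its +y side. Origin on the bench; -x is its front, where the feed hook points, z up
- feed_seat (a point): middle of the level bar of the press's feed hook, on the bar's axis, 155 mm above the bench; axes of the press. The hook is shaped just like the rack's (tip up at 36 mm on the -x side, top 17 mm above the axis, collar at 32 mm on the +x side). A hung reel's centre is 17 mm below this axis
- wheel_axis (a point): point on the vertical axis of the handwheel, 252 mm above the bench, level with the middle of the crank handle. The wheel is 134 mm wide, its rim's top 211 mm above the bench
- handwheel (a joint): turn of the handwheel in rad, unlimited, growing clockwise as seen from above; at 0 the crank handle is on the press's -x side of the axis. It turns stiffly and stays where it is left; its start is within 2 rad of 0
- crank (a point): middle of the upright crank handle on the handwheel: a black cylinder 20 mm thick and 60 mm tall (215 to 275 mm above the bench), 55 mm from the wheel's axis; its sleeve spins freely about its own upright axis
- small_reel: smaller terminal reel, 110 mm outer diameter, else just like the big one (24 mm wide, 44 mm bore, same origin and axes); hangs on the other rack hook and stays there
- pot: open clear plastic pot, 80 mm wide, 50 mm high; bystander, origin at the centre of its underside
- jar: closed white jar, 68 mm wide, 80 mm high; bystander, origin at the centre of its underside
- spool: black wire spool, upright, 72 mm wide, 58 mm high; bystander, origin at the centre of its underside
- screwdriver: yellow-handled screwdriver lying flat, 180 mm long along its x; bystander
- pliers: red-handled pliers lying flat, 155 mm long along its x, 70 mm wide; bystander
- tray: low blue plastic tray, 110 x 150 x 35 mm; bystander, origin at the centre of its underside
- carton: closed cardboard carton, 100 x 130 x 60 mm; bystander, origin at the centre of its underside
Not all that is in view belongs to the job. Leave any black, orange or red look-alike of the big_reel alone.

How it is judged:
By the outcome, as a careful person would: the job done as asked, in the order asked, and still so for the second after the job is handed in, with the robot touching nothing.
It also fails if it takes over 72 s, if anything falls off the work surface, if the arm or the gripper's body presses on something with over 40 N, if the wrist force passes 120 N, or if a joint passes its speed limit or range.

### The arm

A 7-joint arm with a two-finger parallel gripper is mounted at the origin on the work surface. World frame = base frame: x ahead of the robot, y to its left, z up, the work surface at z = 0. Lengths are in m, angles in rad, forces in N, time in s.
With the tool pointing down it reaches from about 0.4 to 0.9 m from the base axis. Payload 5.6 kg.
Tool frame: the origin (TCP) lies on the centre line of the jaws, within the pads' length; the fingertips stand 14 mm ahead of it and the grasp point (between the pads) lies 5 mm behind it; z points along the fingers, y is the line along which they close (so a half turn about z gives the same grasp; the last joint's range is limited). The gripper opens to 92 mm and grips with 3 to 60 N. Pads are 20 mm wide; open, the fingers measure 128 mm over their backs; the gripper's body (75 mm by 189 mm) begins 69 mm behind the grasp point.
Start: joints at [-1.375, 0.468, -0.012, 1.603, 0.006, 1.071, -0.056], TCP at [0.154, 0.632, 0.19] pointing down, gripper open.
Joint ranges: [-2.53, 2.53], [-0.31, 2.02], [-1.57, 1.55], [0.28, 2.44], [-1.29, 4.43], [0.15, 1.84], [-2.92, 2.92]. Speed limits (rad/s): [2.57, 2.57, 3.14, 3.14, 3.14, 3.14, 3.14].

### API

Orientations are given as a 3x3 rotation matrix whose columns are the frame's x, y, z axes.
In Python, from workcell import robot, cams, hand_in gives the robot as it stands. The module is installed in compiled form; this text tells all that it offers.
- The arm moves only by the shell command python3 -m handwheel 'ROWS'. ROWS is JSON, a list of rows, each a list of 3 entries, a list of its own where there are three numbers: the shift along the world's x, y, z in m, then the turn, a rotation vector about the world's x, y, z in rad, then the closure, from 0 (fully open) to 1 (shut). In form: [[[x, y, z], [rx, ry, rz], gripper], ...]. A call has 1 to 12 rows; each row shifts and turns the commanded pose from where the row before left it; what a row does not reach is not made up. A row lasts 1/12 s, in which the tool goes at most 41.7 mm and 7.16 degrees, less where a joint would pass 70% of its speed; a pose out of reach is approached as far as the arm can. A call is refused whole if a number of a shift passes 0.0417 or a number of a turn 0.125, either way. A call with a gripper value outside its range is refused whole. The fingers move at their own pace and stop on an object; the grip force is fixed at half the most. Time passes only in rows, so rows that do not move let the fingers close. It gives the time, the measured TCP pose, the force, the opening and the grip force at its end, in the units of the state.
- robot.state(): the state, without advancing time (a new reading comes with each control period).
- cams.grab_frame(name): name is "side" or "top" or "wrist"; returns a dict with "pixels" (400x640x3 uint8, red, green, blue), "fx", "fy", "cx", "cy" (pixels), "D" ([k1, k2, p1, p2, k3] as OpenCV has them; the pictures are not rectified), "R" (3x3) and "t" (3): a world point X has camera coordinates R X + t. Camera axes: x right, y down, z forward; pixel columns grow to the right and rows downward; lengths in m; the calibration is good to about 2 mm. A picture is of the moment at which its call begins. There is no depth.
- hand_in(): hands the job in; it is judged then, once.
The state is a dict: "clock": time; "joint_pos": joint angles; "joint_vel": joint speeds; "joint_efforts": joint torques, N m; "eef_pos": TCP position; "tool_rot": TCP orientation; "wrist_force": force on the tool from outside, world axes, zero at the start; "ft_torque": the same for the moment, N m; "gripper_width": opening from 0.0 (shut) to 1.0 (fully open); "finger_force": force on a finger pad.
Only numpy, scipy, OpenCV 4.12 (cv2) and the standard library are available. Lean on these libraries where they do the work, as an engineer would, in place of code of your own. Each camera call takes 0.05 s, during which the arm holds its last target. There are 200 camera calls.

## Working session

There is one attempt and no reset: what is moved stays moved. The work goes in short steps, Python scripts to look and compute and a shell command to move; the robot and the scene stay as the last step left them, time stands still between calls to the robot, and variables do not carry over. Pictures are saved under pics/ and viewed, at most 10 in all, crops included, and the job is handed in when it is done.

```bash
mkdir -p pics
cat > h.py <<'E'
import numpy as np, cv2, json
from workcell import robot, cams
def grab(n,save=None):
    f=cams.grab_frame(n); 
    if save: cv2.imwrite('pics/'+save+'.png',f['pixels'][:,:,::-1])
    return f
def K(f): return np.array([[f['fx'],0,f['cx']],[0,f['fy'],f['cy']],[0,0,1.]])
def ray(f,uv):
    p=cv2.undistortPoints(np.array(uv,float).reshape(-1,1,2),K(f),np.array(f['D'],float)).reshape(-1,2)
    R=np.array(f['R']);t=np.array(f['t'])
    d=np.c_[p,np.ones(len(p))]@R
    return -R.T@t,d
def onz(f,uv,z):
    c,d=ray(f,uv); return c+d*((z-c[2])/d[:,2])[:,None]
def tri(f1,p1,f2,p2):
    c1,d1=ray(f1,[p1]);c2,d2=ray(f2,[p2]);d1=d1[0];d2=d2[0]
    s=np.linalg.lstsq(np.c_[d1,-d2],c2-c1,rcond=None)[0]
    a=c1+s[0]*d1;b=c2+s[1]*d2
    return (a+b)/2,np.linalg.norm(a-b)
def proj(f,X):
    return cv2.projectPoints(np.array(X,float).reshape(-1,1,3),cv2.Rodrigues(np.array(f['R'],float))[0],np.array(f['t'],float),K(f),np.array(f['D'],float))[0].reshape(-1,2)
E
python3 - <<'E'
from h import *
import pickle
np.set_printoptions(precision=3,suppress=True)
for n in('side','top','wrist'):
    f=grab(n,n+'0'); pickle.dump(f,open(n+'0.pkl','wb'))
    c=-np.array(f['R']).T@f['t']; print(n,c,np.array(f['R'])[2],f['fx'])
print(robot.state())
E
```

```text
side [-0.491 -1.099  1.197] [ 0.562  0.607 -0.562] 486.97198055980715
top [0.403 0.001 1.228] [ 0.118  0.005 -0.993] 362.14677285660736
wrist [0.078 0.649 0.384] [ 0.266 -0.066 -0.962] 300.62835461225495
{'clock': 0.15, 'joint_pos': array([-1.375,  0.468, -0.012,  1.603,  0.006,  1.071, -0.056]), 'joint_vel': array([-0.   , -0.002, -0.002, -0.003, -0.   ,  0.   , -0.   ]), 'joint_efforts': array([  0.001, -52.095,  -0.012, -24.398,  -0.057,   0.015,   0.   ]), 'eef_pos': array([0.154, 0.631, 0.19 ]), 'tool_rot': array([[-0.972,  0.237, -0.   ],
       [ 0.237,  0.972, -0.001],
       [-0.   , -0.001, -1.   ]]), 'wrist_force': array([ 0.93 , -0.411,  0.246]), 'ft_torque': array([-0.001, -0.024, -0.036]), 'finger_force': 0.0, 'gripper_width': 0.9975590009784816}
```

View pics/side0.png

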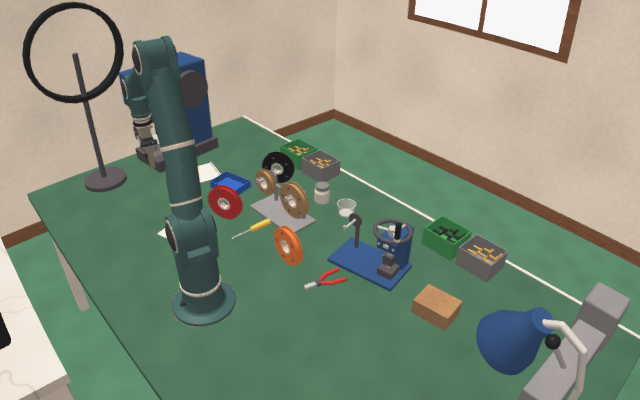

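View pics/top0.png

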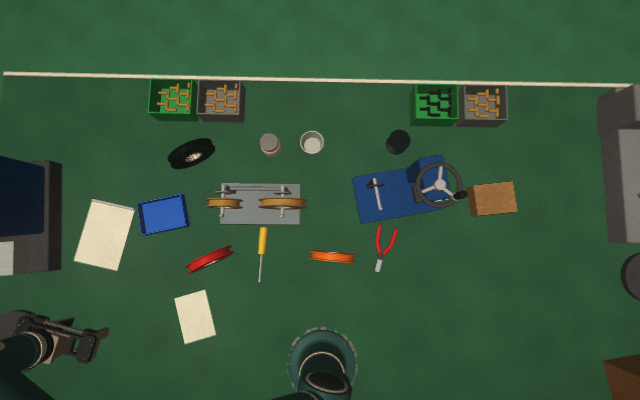

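The side view shows these candidates for the big reel: big brass reel (294,200), small brass reel (265,182), black (278,167), red (225,202) and orange (288,245). By the description it is the brass reel at (294,200), which is top (283,203). The press is at top (410,190), with its wheel at (438,185), crank at about (460,195) and feed hook at (377,193).

Run:
```python
import cv2,numpy as np
s=cv2.imread('pics/side0.png');t=cv2.imread('pics/top0.png')
def c(i,x,y,w,h,k): return cv2.resize(i[y:y+h,x:x+w],(400,300),interpolation=cv2.INTER_CUBIC)
a=np.hstack([c(t,195,160,120,90,3),c(t,345,145,140,105,3)])
b=np.hstack([c(s,240,145,120,90,3),c(s,325,195,120,90,3)])
cv2.imwrite('pics/crop1.png',np.vstack([a,b]))
```

```text
(no output)
```

View pics/crop1.png

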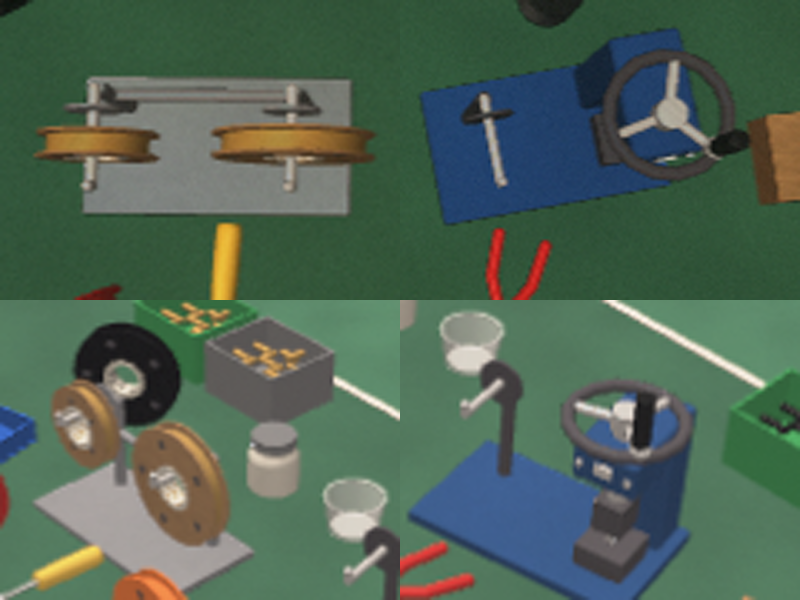

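The crop confirms it: the large brass reel is on the rack hook at top (282,203) and the feed hook is empty, with its tip at top (381,209). The crank stands at about top (460,195).

```bash
cat > m.py <<'E'
from h import *
import pickle
np.set_printoptions(precision=4,suppress=True)
f=pickle.load(open('top0.pkl','rb'));s=pickle.load(open('side0.pkl','rb'))
pt=lambda uv,z:onz(f,[uv],z)[0]
ta=pt((281.7,216.1),.172);ca=pt((282.3,191.5),.167)
print('big peg tip',ta,'collar',ca)
tb=pt((221.4,216.1),.172);cb=pt((223.2,191.5),.167)
print('small tip',tb,'collar',cb)
tf=pt((380.7,209.4),.172);cf=pt((375.5,184.5),.182)
print('feed tip',tf,'collar top',cf)
print('hub',pt((439.9,184.6),.211))
# brass mask
h=cv2.cvtColor(f['pixels'],cv2.COLOR_RGB2HSV)
def comps(m,x0,x1,y0,y1):
    z=np.zeros(m.shape,np.uint8);z[y0:y1,x0:x1]=m[y0:y1,x0:x1]
    n,l,st,ce=cv2.connectedComponentsWithStats(z); i=1+np.argmax(st[1:,4]);return (l==i).astype(np.uint8),st[i],ce[i]
br=((h[:,:,0]>10)&(h[:,:,0]<26)&(h[:,:,1]>110)).astype(np.uint8)
for nm,(x0,x1),zt in(('big',(255,312),.198),('small',(200,246),.178)):
    m,st,ce=comps(br,x0,x1,190,218); ys,xs=np.nonzero(m)
    c=cv2.findContours(m,0,1)[0][0]; print(nm,st,ce,cv2.minAreaRect(c),'top',pt((ce[0],ce[1]),zt))
    xe=[(xs.min(),ys[xs==xs.min()].mean()),(xs.max()+1-1,ys[xs==xs.max()].mean())]
    P=onz(f,xe,.123);print(' ends',xe,P,np.linalg.norm(P[0]-P[1]),P.mean(0))
# rack base
gr=((h[:,:,1]<45)&(h[:,:,2]>100)).astype(np.uint8)
m,st,ce=comps(gr,200,310,175,235)
print('rack corners',onz(f,np.array([(88,78),(350,80),(350,213),(83,213)])/3.3333+[195,160],.008))
bl=((h[:,:,0]>100)&(h[:,:,0]<125)&(h[:,:,1]>120)).astype(np.uint8)
m,st,ce=comps(bl,345,480,150,230)
print('press corners',onz(f,np.array([(20,92),(45,224)])/2.857+[345,145],.01))
print(st,ce)
# wheel rim
dk=((h[:,:,2]<80)&(h[:,:,1]<70)).astype(np.uint8)
m,st,ce=comps(dk,405,480,150,215);print('dark',st,ce)
hull=cv2.convexHull(max(cv2.findContours(m,0,1)[0],key=cv2.contourArea)); print(cv2.minEnclosingCircle(hull))
bk=((f['pixels'].max(2)<35)).astype(np.uint8)
m,st,ce=comps(bk,445,480,180,215);print('black',st,ce)
hs=cv2.cvtColor(s['pixels'],cv2.COLOR_RGB2HSV)
bk=((s['pixels'].max(2)<35)).astype(np.uint8)
m,st,ce=comps(bk,385,415,215,250);print('side black',st,ce)
E
python3 m.py
```

```text
big peg tip [0.4655 0.1252 0.172 ] collar [0.5385 0.1265 0.167 ]
small tip [0.462  0.3012 0.172 ] collar [0.5351 0.3011 0.167 ]
feed tip [ 0.4909 -0.1635  0.172 ] collar top [ 0.5626 -0.1466  0.182 ]
hub [ 0.5615 -0.3249  0.211 ]
big [259 197  48  12 462] [282.539  202.2706] ((282.5, 202.5), (11.0, 47.0), 90.0) top [0.5036 0.1211 0.198 ]
 ends [(np.int64(259), np.float64(202.5)), (np.int64(306), np.float64(203.5))] [[0.5087 0.202  0.123 ]
 [0.5085 0.0578 0.123 ]] 0.14422318022568084 [0.5086 0.1299 0.123 ]
small [205 198  37  11 286] [223.4441 202.1923] ((223.16204833984375, 202.6109161376953), (36.01041793823242, 9.949699401855469), 2.38594388961792) top [0.5023 0.2957 0.178 ]
 ends [(np.int64(205), np.float64(206.0)), (np.int64(241), np.float64(202.66666666666666))] [[0.4947 0.3669 0.123 ]
 [0.5071 0.2572 0.123 ]] 0.11045703991533384 [0.5009 0.3121 0.123 ]
rack corners [[0.5825 0.3536 0.008 ]
 [0.5858 0.0858 0.008 ]
 [0.4502 0.082  0.008 ]
 [0.4449 0.3513 0.008 ]]
press corners [[ 0.6124 -0.0909  0.01  ]
 [ 0.4559 -0.1219  0.01  ]]
[ 352  155   92   68 2975] [391.2951 192.5758]
dark [412 162  55  46 771] [437.7134 186.6355]
((439.20440673828125, 189.06077575683594), 27.44599723815918)
black [454 191  13   8  73] [459.7671 194.4795]
side black [395 226   5  13  52] [396.9423 232.1538]
```

```bash
python3 -m handwheel '[[[0,0,0.04],[0,0,0],0],[[0,0,0.04],[0,0,0],0],[[0,0,0.04],[0,0,0],0],[[0,0,0.03],[0,0,0],0],[[0.02,-0.033,0],[0,0,-0.1],0],[[0.02,-0.033,0],[0,0,-0.1],0],[[0.02,-0.033,0],[0,0,-0.1],0],[[0.02,-0.033,0],[0,0,-0.1],0],[[0.02,-0.033,0],[0,0,-0.1],0],[[0.02,-0.033,0],[0,0,-0.1],0],[[0.02,-0.033,0],[0,0,-0.1],0],[[0.02,-0.033,0],[0,0,-0.1],0]]'
```

```text
clock: 1.15
eef_pos: [0.3143, 0.3656, 0.3404]
tool_rot: [[-0.503, 0.864, -0.0], [0.864, 0.503, 0.0], [0.0, -0.0, -1.0]]
wrist_force: [1.5, 0.0, 0.4]
gripper_width: 0.998
finger_force: 0.0
```

```bash
python3 -m handwheel '[[[0.025,-0.033,0],[0,0,-0.1],0],[[0.025,-0.033,0],[0,0,-0.1],0],[[0.025,-0.033,0],[0,0,-0.1],0],[[0.025,-0.033,0],[0,0,-0.1],0],[[0.025,-0.033,0],[0,0,-0.1],0],[[0.025,-0.033,0],[0,0,-0.02],0],[[0.02,-0.033,0],[0,0,0],0],[[0,0,0],[0,0,0],0],[[0,0,0],[0,0,0],0]]'
```

```text
clock: 1.9
eef_pos: [0.4844, 0.1344, 0.3404]
tool_rot: [[-0.007, 1.0, -0.0], [1.0, 0.007, -0.0], [-0.0, -0.0, -1.0]]
wrist_force: [-0.7, 0.2, 0.2]
gripper_width: 0.999
finger_force: 0.0
```

Run:
```python
from h import *
import pickle
np.set_printoptions(precision=4,suppress=True)
f=grab('wrist','wrist1');pickle.dump((f,robot.state()),open('wrist1.pkl','wb'))
print(proj(f,[[.465,.125,.172],[.505,.126,.198],[.538,.126,.14]]),-np.array(f['R']).T@f['t'],robot.state()['tool_rot'])
```

```text
[[301.6276 185.5264]
 [335.1309 190.1215]
 [357.1985 179.6894]] [0.4835 0.2111 0.5349] [[-0.0106  0.9999 -0.0007]
 [ 0.9999  0.0106  0.0001]
 [ 0.0001 -0.0007 -1.    ]]
```

View pics/wrist1.png

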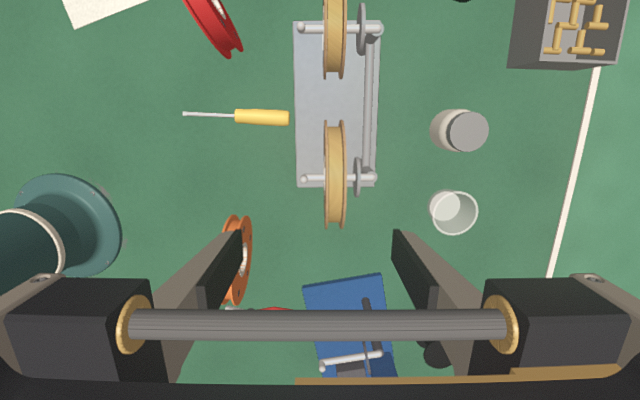

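The wrist view shows the big reel upright at x 325–347, rows 121–230, with the hook tip at (304,179) and the collar at about (358,177). The press feed hook is at (322,368)–(380,355).

```bash
cat > m2.py <<'E'
from h import *
import pickle
np.set_printoptions(precision=4,suppress=True)
f,_=pickle.load(open('wrist1.pkl','rb'));t=pickle.load(open('top0.pkl','rb'))
print('tip',onz(f,[(304,179)],.170),tri(f,(304,179),t,(281.7,216.1)))
h=cv2.cvtColor(f['pixels'],cv2.COLOR_RGB2HSV)
m=((h[:,:,0]>10)&(h[:,:,0]<26)&(h[:,:,1]>70)).astype(np.uint8);m[:,:318]=0;m[:,356:]=0;m[:110]=0;m[240:]=0
n,l,st,ce=cv2.connectedComponentsWithStats(m);i=1+np.argmax(st[1:,4]);print(st[i],ce[i])
ys,xs=np.nonzero(l==i)
for r in range(ys.min(),ys.max(),12): print(r,xs[ys==r].min(),xs[ys==r].max(),end='; ')
cx=(xs.min()+xs.max())/2
# tangents: reel circle centre (y,z), r=.075 ; rays in y-z plane
c,d=ray(f,[(cx,ys.min()),(cx,ys.max()+1)])
# camera circle tangents: bisector through the centre, distance r/sin(half)
u=[v[1:]/np.linalg.norm(v[1:]) for v in d]; b=u[0]+u[1];b/=np.linalg.norm(b); half=np.arccos(u[0]@u[1])/2
print('\ncentre yz (from size)',c[1:]+b*.075/np.sin(half),'; at z .123:',c[1:]+b*((.123-c[2])/b[1]))
for r in (165,175,185): print('x',onz(f,[(xs[ys==r].min(),r),(xs[ys==r].max()+1,r)],.195))
E
python3 m2.py
```

```text
tip [[0.4679 0.1328 0.17  ]] (array([0.4669, 0.1281, 0.1478]), np.float64(1.2574599296886128e-05))
[ 324  120   23  109 2070] [335.028  174.3493]
120 325 341; 132 325 344; 144 324 345; 156 325 345; 168 326 345; 180 326 345; 192 325 346; 204 324 345; 216 325 344; 
centre yz (from size) [0.1281 0.1209] ; at z .123: [0.1285 0.123 ]
x [[0.4941 0.1547 0.195 ]
 [0.5169 0.1549 0.195 ]]
x [[0.4943 0.1431 0.195 ]
 [0.5184 0.1433 0.195 ]]
x [[0.4945 0.1313 0.195 ]
 [0.5177 0.1315 0.195 ]]
```

Measured reel: centre (0.506, 0.1285, 0.122), width 24 mm and hang height both as expected. Descend and grip.

```bash
python3 -m handwheel '[[[0.011,-0.003,-0.03],[0,0,0],0],[[0.0106,-0.003,-0.03],[0,0,0],0],[[0,0,-0.03],[0,0,0],0],[[0,0,-0.03],[0,0,0],0],[[0,0,-0.02],[0,0,0],0],[[0,0,-0.014],[0,0,0],0],[[0,0,0],[0,0,0],0]]'; python3 -m handwheel '[[[0,0,0],[0,0,0],1],[[0,0,0],[0,0,0],1],[[0,0,0],[0,0,0],1],[[0,0,0],[0,0,0],1],[[0,0,0],[0,0,0],1],[[0,0,0],[0,0,0],1],[[0,0,0],[0,0,0],1],[[0,0,0],[0,0,0],1]]'
```

```text
clock: 2.53
eef_pos: [0.5023, 0.132, 0.1833]
tool_rot: [[-0.015, 1.0, -0.006], [1.0, 0.015, -0.002], [-0.002, -0.006, -1.0]]
wrist_force: [-0.1, 0.3, -0.1]
gripper_width: 1.002
finger_force: 0.0
clock: 3.2
eef_pos: [0.5054, 0.1305, 0.1866]
tool_rot: [[-0.012, 1.0, 0.0], [1.0, 0.012, 0.0], [0.0, 0.0, -1.0]]
wrist_force: [-0.3, -0.4, 0.2]
gripper_width: 0.444
finger_force: 0.0
```

```bash
python3 -m handwheel '[[[0,0,0],[0,0,0],1],[[0,0,0],[0,0,0],1],[[0,0,0],[0,0,0],1],[[0,0,0],[0,0,0],1],[[0,0,0],[0,0,0],1],[[0,0,0],[0,0,0],1]]'; python3 -m handwheel '[[[0,0,0.004],[0,0,0],1],[[0,0,0.004],[0,0,0],1],[[0,0,0.005],[0,0,0],1],[[0,0,0.005],[0,0,0],1],[[0,0,0.005],[0,0,0],1],[[0,0,0],[0,0,0],1],[[0,0,0],[0,0,0],1]]'; python3 -c "
from h import *
grab('side','side1')
i=cv2.imread('pics/side1.png')[130:250,220:380];cv2.imwrite('pics/c2.png',cv2.resize(i,(800,600),interpolation=2))"
```

```text
clock: 3.7
eef_pos: [0.5054, 0.1305, 0.1865]
tool_rot: [[-0.012, 1.0, 0.0], [1.0, 0.012, -0.0], [-0.0, 0.0, -1.0]]
wrist_force: [0.8, -0.3, 0.7]
gripper_width: 0.015
finger_force: 0.0
clock: 4.28
eef_pos: [0.5056, 0.1307, 0.21]
tool_rot: [[-0.012, 1.0, 0.001], [1.0, 0.012, 0.001], [0.001, 0.001, -1.0]]
wrist_force: [-0.4, 0.3, -1.1]
gripper_width: 0.004
finger_force: 0.0
```

View pics/c2.png

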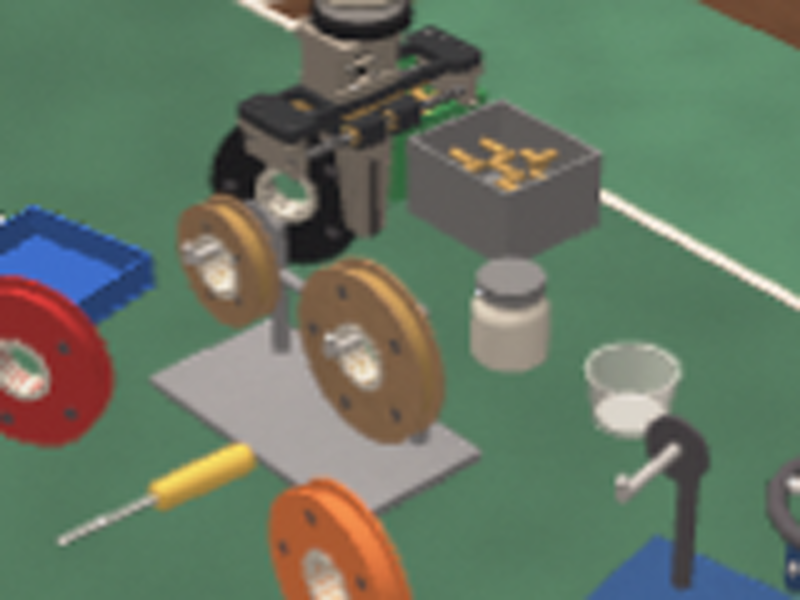

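The fingers closed to 0 without the reel. In the crop they stand at about (365,230), above and behind the unmoved reel, whose top is at (350,260). I'll cross-check where the tool really is.

Run:
```python
from h import *
import pickle
np.set_printoptions(precision=4,suppress=True)
s=grab('side');t=grab('top','top2');st=robot.state();e=st['eef_pos'];print(e,st['joint_pos'])
print('tip proj side',proj(s,[e,e-[0,0,.014]]),'top',proj(t,[e-[0,0,.014]]))
for x in(.506,.49,.52):
  print('reel ctr',x,proj(s,[[x,.1285,.122],[x,.1285,.197],[.467,.1285,.170]]),proj(t,[[x,.1285,.197]]))
cr=t['pixels'][150:240,225:345,::-1];cv2.imwrite('pics/c3.png',cv2.resize(cr,(800,600),interpolation=2))
```

```text
[0.5052 0.1305 0.2093] [-0.7685  0.2394  0.5309  1.9229 -0.1416  1.0161 -0.1632]
tip proj side [[292.781  181.4431]
 [292.8475 184.5358]] top [[279.3858 201.7304]]
reel ctr 0.506 [[293.6777 200.4598]
 [293.3357 184.2983]
 [285.6138 193.8633]] [[280.0286 201.4074]]
reel ctr 0.49 [[290.527  201.9794]
 [290.1116 185.7754]
 [285.6138 193.8633]] [[279.8371 206.9769]]
reel ctr 0.52 [[296.4112 199.1416]
 [296.1322 183.0175]
 [285.6138 193.8633]] [[280.1956 196.5508]]
```

View pics/c3.png

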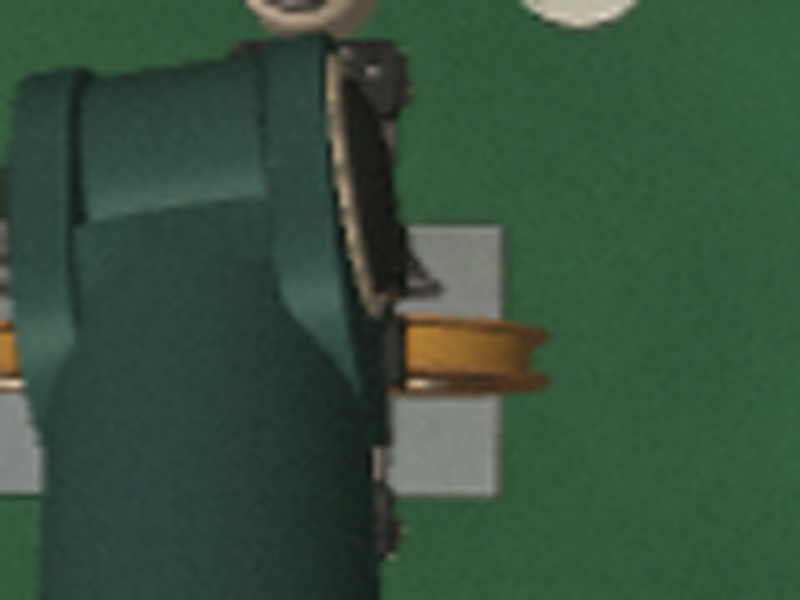

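Run:
```python
from h import *
import pickle
np.set_printoptions(precision=4,suppress=True)
f,st=pickle.load(open('wrist1.pkl','rb'));e=st['eef_pos'];T=st['tool_rot']
print(e)
for dz in(.014,0,-.02,-.04):
  print(dz,proj(f,[e+T@[sx*.01,sy*.046,dz] for sx in(-1,1) for sy in(-1,1)]).round(0).tolist())
w=grab('wrist','wrist2');st=robot.state();e=st['eef_pos'];T=st['tool_rot'];pickle.dump((w,st),open('wrist2.pkl','wb'))
print(proj(w,[e+T@[sx*.01,0,.014] for sx in(-1,1)]))
```

```text
[0.4836 0.1364 0.3402]
0.014 [[255.0, 232.0], [378.0, 231.0], [253.0, 206.0], [380.0, 206.0]]
0 [[251.0, 239.0], [382.0, 239.0], [249.0, 212.0], [384.0, 212.0]]
-0.02 [[244.0, 252.0], [389.0, 252.0], [242.0, 223.0], [391.0, 222.0]]
-0.04 [[236.0, 267.0], [397.0, 267.0], [234.0, 235.0], [399.0, 235.0]]
[[317.5457 234.2802]
 [317.5714 208.7576]]
```

View pics/wrist2.png

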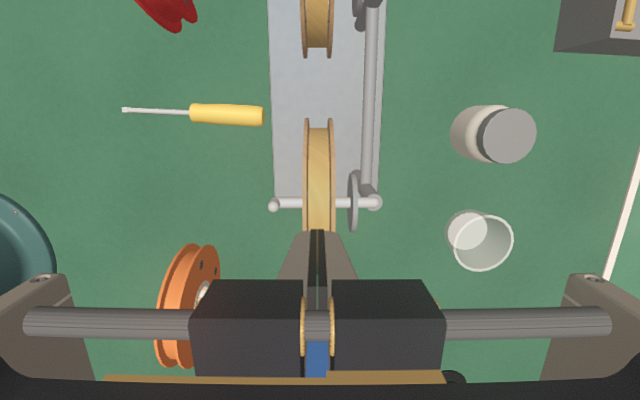

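The wrist view shows the fingertips' far edge at row 231, where 208 was predicted. Together with the side view, this puts the real fingertips about 44 mm higher than the reported TCP implies, with no lateral error. I'll reopen and go correspondingly lower.

```bash
python3 -m handwheel '[[[0,-0.002,0],[0,0,0],0],[[0,0,0],[0,0,0],0],[[0,0,0],[0,0,0],0],[[0,0,0],[0,0,0],0],[[0,0,0],[0,0,0],0],[[0,0,0],[0,0,0],0],[[0,0,0],[0,0,0],0],[[0,0,0],[0,0,0],0],[[0,0,0],[0,0,0],0],[[0,0,0],[0,0,0],0],[[0,0,0],[0,0,0],0],[[0,0,0],[0,0,0],0]]'; python3 -m handwheel '[[[0,0,0],[0,0,0],0],[[0,0,-0.012],[0,0,0],0],[[0,0,-0.012],[0,0,0],0],[[0,0,-0.012],[0,0,0],0],[[0,0,-0.01],[0,0,0],0],[[0,0,-0.01],[0,0,0],0],[[0,0,-0.007],[0,0,0],0],[[0,0,0],[0,0,0],0],[[0,0,0],[0,0,0],0]]'
python3 - <<'E'
from h import *
f=grab('side','side3');i=cv2.imread('pics/side3.png')[130:250,220:380];cv2.imwrite('pics/c4.png',cv2.resize(i,(800,600),interpolation=2))
E
```

```text
clock: 5.48
eef_pos: [0.5054, 0.1286, 0.2095]
tool_rot: [[-0.012, 1.0, -0.0], [1.0, 0.012, -0.0], [-0.0, -0.0, -1.0]]
wrist_force: [-0.5, -0.2, 0.6]
gripper_width: 0.851
finger_force: 0.0
clock: 6.23
eef_pos: [0.5054, 0.1284, 0.1463]
tool_rot: [[-0.012, 1.0, -0.0], [1.0, 0.012, -0.0], [-0.0, -0.0, -1.0]]
wrist_force: [-0.1, -0.4, 0.2]
gripper_width: 1.004
finger_force: 0.0
```

View pics/c4.png

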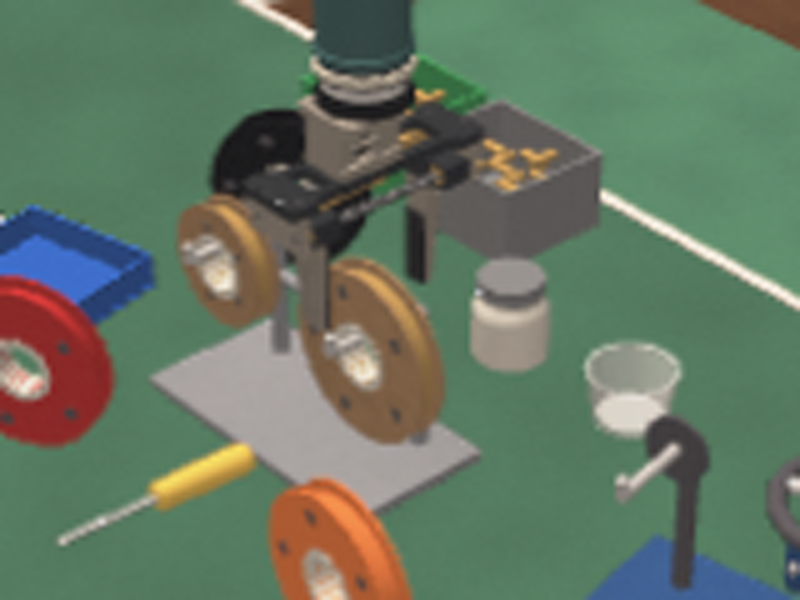

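The fingers now straddle the reel, with tips at about (315,328) and (420,282), some 29 mm below the rim top. I'll raise 4 mm to clear the collar, then close.

```bash
python3 -m handwheel '[[[0,0,0.004],[0,0,0],0.3],[[0,0,0],[0,0,0],0.6],[[0,0,0],[0,0,0],1],[[0,0,0],[0,0,0],1],[[0,0,0],[0,0,0],1],[[0,0,0],[0,0,0],1],[[0,0,0],[0,0,0],1],[[0,0,0],[0,0,0],1],[[0,0,0],[0,0,0],1],[[0,0,0],[0,0,0],1],[[0,0,0],[0,0,0],1],[[0,0,0],[0,0,0],1]]'; python3 -m handwheel '[[[0,0,0],[0,0,0],1],[[0,0,0],[0,0,0],1],[[0,0,0],[0,0,0],1],[[0,0,0],[0,0,0],1]]'
```

```text
clock: 7.28
eef_pos: [0.5056, 0.1285, 0.1505]
tool_rot: [[-0.012, 1.0, 0.0], [1.0, 0.012, -0.0], [-0.0, 0.0, -1.0]]
wrist_force: [-0.4, 0.1, -0.1]
gripper_width: 0.258
finger_force: 29.9
clock: 7.62
eef_pos: [0.5056, 0.1286, 0.1506]
tool_rot: [[-0.012, 1.0, 0.0], [1.0, 0.012, 0.0], [-0.0, 0.0, -1.0]]
wrist_force: [1.2, 0.1, 0.3]
gripper_width: 0.259
finger_force: 29.9
```

```bash
python3 -m handwheel '[[[0,0,0.005],[0,0,0],1],[[0,0,0.006],[0,0,0],1],[[0,0,0.006],[0,0,0],1],[[0,0,0.006],[0,0,0],1],[[0,0,0],[0,0,0],1],[[0,0,0],[0,0,0],1],[[0,0,0],[0,0,0],1]]'; python3 -m handwheel '[[[-0.01,0,0],[0,0,0],1],[[-0.01,0,0],[0,0,0],1],[[-0.012,0,0],[0,0,0],1],[[-0.012,0,0],[0,0,0],1],[[-0.012,0,0],[0,0,0],1],[[-0.012,0,0],[0,0,0],1],[[-0.012,0,0],[0,0,0],1],[[0,0,0],[0,0,0],1],[[0,0,0],[0,0,0],1]]'
```

```text
clock: 8.2
eef_pos: [0.5052, 0.1286, 0.1735]
tool_rot: [[-0.012, 1.0, -0.0], [1.0, 0.012, 0.0], [0.0, -0.0, -1.0]]
wrist_force: [0.2, -0.7, -2.4]
gripper_width: 0.262
finger_force: 29.9
clock: 8.95
eef_pos: [0.425, 0.1289, 0.1738]
tool_rot: [[-0.013, 1.0, 0.001], [1.0, 0.013, 0.001], [0.001, 0.001, -1.0]]
wrist_force: [1.3, 0.3, -2.2]
gripper_width: 0.262
finger_force: 30.0
```

Reel is off the hook, and the force shows its weight only. Raise and traverse, and in the meantime refine the feed hook estimate.

```bash
python3 -m handwheel '[[[0,0,0.03],[0,0,0],1],[[0,0,0.03],[0,0,0],1],[[0,0,0.03],[0,0,0],1],[[0,0,0.03],[0,0,0],1],[[0,0,0.02],[0,0,0],1],[[0.002,-0.025,0],[0,0,0.025],1],[[0.002,-0.03,0],[0,0,0.025],1],[[0.002,-0.03,0],[0,0,0.025],1],[[0.002,-0.03,0],[0,0,0.025],1],[[0.002,-0.03,0],[0,0,0.025],1],[[0.002,-0.03,0],[0,0,0.025],1],[[0.002,-0.03,0],[0,0,0.025],1]]'; python3 -m handwheel '[[[0.002,-0.03,0],[0,0,0.02],1],[[0.002,-0.03,0],[0,0,0],1],[[0,-0.03,0],[0,0,0],1],[[0,-0.008,0],[0,0,0],1],[[0,0,0],[0,0,0],1],[[0,0,0],[0,0,0],1]]'
python3 - <<'E'
from h import *
import pickle
np.set_printoptions(precision=4,suppress=True)
w=pickle.load(open('wrist1.pkl','rb'))[0];t=pickle.load(open('top0.pkl','rb'));s=pickle.load(open('side0.pkl','rb'))
print('tip w',onz(w,[(322,368)],.168),'t',onz(t,[(380.7,209.4)],.168),'s',onz(s,[(345.1,227.4)],.168))
print(tri(w,(322,368),t,(380.7,209.4)),tri(t,(380.7,209.4),s,(345.1,227.4)),tri(w,(322,368),s,(345.1,227.4)))
w=grab('wrist','wrist3');st=robot.state();pickle.dump((w,st),open('wrist3.pkl','wb'));print(st['eef_pos'],st['tool_rot'],st['joint_pos'])
E
```

```text
clock: 9.95
eef_pos: [0.4399, -0.0783, 0.3139]
tool_rot: [[-0.187, 0.982, 0.001], [0.982, 0.187, -0.0], [-0.0, 0.001, -1.0]]
wrist_force: [1.4, 0.2, -2.9]
gripper_width: 0.262
finger_force: 30.0
clock: 10.45
eef_pos: [0.4436, -0.1742, 0.3135]
tool_rot: [[-0.205, 0.979, -0.0], [0.979, 0.205, -0.0], [-0.0, -0.0, -1.0]]
wrist_force: [-0.7, 0.2, -3.0]
gripper_width: 0.262
finger_force: 30.0
tip w [[ 0.4938 -0.1627  0.168 ]] t [[ 0.4912 -0.1641  0.168 ]] s [[ 0.4911 -0.1702  0.168 ]]
(array([ 0.4926, -0.1645,  0.166 ]), np.float64(0.002450950313669703)) (array([ 0.493 , -0.1659,  0.1642]), np.float64(0.003710734011025277)) (array([ 0.4942, -0.1668,  0.1642]), np.float64(0.0007460276742243474))
[ 0.4437 -0.1733  0.3133] [[-0.2065  0.9785 -0.0003]
 [ 0.9785  0.2065  0.0003]
 [ 0.0003 -0.0002 -1.    ]] [-0.5697  0.0269  0.9118  1.898  -0.0228  1.2275  0.5576]
```

View pics/wrist3.png

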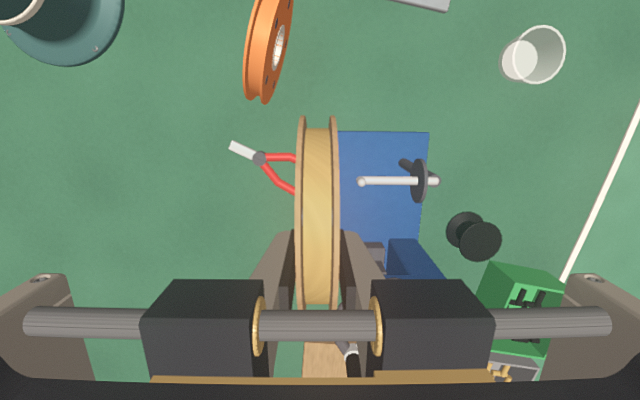

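The wrist view shows the hook tip at (361,182) and the collar at (419,181), level in the image, so the tool yaw matches the press. The reel hangs straight at x 297–339.

Run:
```python
from h import *
import pickle
np.set_printoptions(precision=4,suppress=True)
w=pickle.load(open('wrist3.pkl','rb'))[0];t=pickle.load(open('top0.pkl','rb'));s=pickle.load(open('side0.pkl','rb'))
tip=onz(w,[(361,181.5)],.17)[0];bar=onz(w,[(405,181)],.16)[0];print(tip,bar,np.arctan2(*(bar-tip)[1::-1]),tri(w,(361,181.5),t,(380.7,209.4)))
print(onz(w,[(361,132),(428,132),(418,181),(419,181)],.01))
# reel: tangents
h=cv2.cvtColor(w['pixels'],cv2.COLOR_RGB2HSV)
c,d=ray(w,[(318,118)]);print('top-view far rim ray',c,d)
for z in(.285,.36):print(onz(w,[(297,180),(339,180)],z))
print('wheel hub/crank', onz(t,[(439.9,184.6)],.211))
```

```text
[ 0.4924 -0.1623  0.17  ] [ 0.5454 -0.1528  0.16  ] 0.17731791758779755 (array([ 0.4907, -0.1617,  0.1777]), np.float64(0.001740771303777967))
[[ 0.5032 -0.1124  0.01  ]
 [ 0.6103 -0.0895  0.01  ]
 [ 0.618  -0.1714  0.01  ]
 [ 0.6197 -0.171   0.01  ]]
top-view far rim ray [ 0.4273 -0.0991  0.508 ] [[ 0.0062 -0.0127 -1.0358]]
[[ 0.4225 -0.1496  0.285 ]
 [ 0.4536 -0.1431  0.285 ]]
[[ 0.4241 -0.1326  0.36  ]
 [ 0.4448 -0.1283  0.36  ]]
wheel hub/crank [[ 0.5615 -0.3249  0.211 ]]
```

```bash
python3 -m handwheel '[[[0,0,-0.025],[0,0,0],1],[[0,0,-0.03],[0,0,0],1],[[0,0,-0.03],[0,0,0],1],[[0,0,-0.025],[0,0,0],1],[[0,0,-0.014],[0,0,0],1],[[0,0,0],[0,0,0],1],[[0,0,0],[0,0,0],1]]'; python3 -m handwheel '[[[0.0105,0.0022,0],[0,0,0],1],[[0.0105,0.0022,0],[0,0,0],1],[[0.0105,0.0022,0],[0,0,0],1],[[0.0105,0.0022,0],[0,0,0],1],[[0.0105,0.0022,0],[0,0,0],1],[[0,0,0],[0,0,0],1]]'; python3 -m handwheel '[[[0.0105,0.0022,0],[0,0,0],1],[[0.0105,0.0022,0],[0,0,0],1],[[0.0105,0.0022,0],[0,0,0],1],[[0,0,0],[0,0,0],1],[[0,0,0],[0,0,0],1]]'
```

```text
clock: 11.08
eef_pos: [0.4435, -0.1732, 0.1893]
tool_rot: [[-0.208, 0.978, -0.001], [0.978, 0.208, 0.0], [0.0, -0.001, -1.0]]
wrist_force: [0.8, 0.3, -2.1]
gripper_width: 0.254
finger_force: 30.0
clock: 11.58
eef_pos: [0.4988, -0.1625, 0.1897]
tool_rot: [[-0.208, 0.978, 0.001], [0.978, 0.208, -0.001], [-0.002, 0.001, -1.0]]
wrist_force: [-0.1, 0.5, -2.4]
gripper_width: 0.253
finger_force: 30.0
clock: 12.0
eef_pos: [0.5278, -0.1568, 0.1892]
tool_rot: [[-0.206, 0.979, -0.001], [0.979, 0.206, -0.001], [-0.001, -0.001, -1.0]]
wrist_force: [-0.3, -0.6, -3.0]
gripper_width: 0.257
finger_force: 30.0
```

```bash
python3 -m handwheel '[[[0,0,-0.006],[0,0,0],1],[[0,0,-0.006],[0,0,0],1],[[0,0,-0.005],[0,0,0],1],[[0,0,-0.003],[0,0,0],1],[[0,0,0],[0,0,0],1],[[0,0,0],[0,0,0],1]]'; python3 -m handwheel '[[[0,0,-0.001],[0,0,0],1],[[0,0,-0.001],[0,0,0],1],[[0,0,0],[0,0,0],1],[[0,0,0],[0,0,0],1]]'
```

```text
clock: 12.5
eef_pos: [0.5271, -0.1569, 0.1693]
tool_rot: [[-0.205, 0.979, -0.0], [0.979, 0.205, -0.0], [0.0, -0.0, -1.0]]
wrist_force: [0.1, -0.5, -3.2]
gripper_width: 0.26
finger_force: 30.0
clock: 12.83
eef_pos: [0.5274, -0.1568, 0.1676]
tool_rot: [[-0.206, 0.979, 0.0], [0.979, 0.206, -0.0], [-0.0, 0.0, -1.0]]
wrist_force: [-0.1, 0.6, -2.4]
gripper_width: 0.261
finger_force: 30.0
```

Run:
```python
from h import *
grab('side','side5');i=cv2.imread('pics/side5.png')[170:290,310:470];cv2.imwrite('pics/c5.png',cv2.resize(i,(800,600),interpolation=2))
```

```text
(no output)
```

View pics/c5.png

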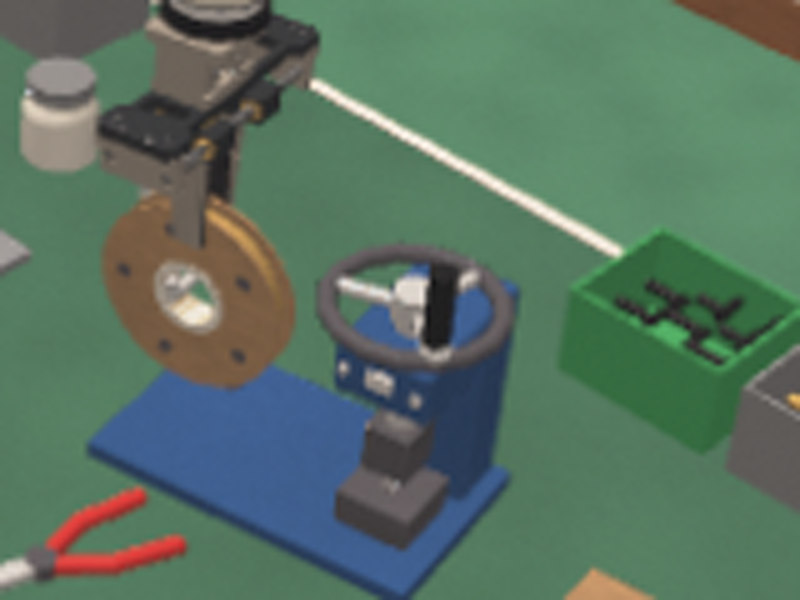

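The hook tip shows inside the bore at (178,280), with a little gap still above. Keep lowering until the weight comes off.

```bash
for i in 1 2 3 4; do python3 -m handwheel '[[[0,0,-0.001],[0,0,0],1],[[0,0,0],[0,0,0],1],[[0,0,0],[0,0,0],1]]' | grep -E "eef|wrist"; done
```

```text
eef_pos: [0.5274, -0.1568, 0.1665]
wrist_force: [-0.9, 0.6, -2.6]
eef_pos: [0.5275, -0.1569, 0.1656]
wrist_force: [-0.6, -0.1, -1.4]
eef_pos: [0.5276, -0.157, 0.1655]
wrist_force: [-3.1, 0.3, 6.5]
eef_pos: [0.5277, -0.157, 0.1654]
wrist_force: [-5.2, 2.2, 13.4]
```

```bash
python3 -m handwheel '[[[0,0,0.002],[0,0,0],1],[[0,0,0],[0,0,0],0.7],[[0,0,0],[0,0,0],0.5],[[0,0,0],[0,0,0],0.3],[[0,0,0],[0,0,0],0.3],[[0,0,0],[0,0,0],0.3],[[0,0,0],[0,0,0],0.3],[[0,0,0],[0,0,0],0.3],[[0,0,0],[0,0,0],0.3]]'; python3 -m handwheel '[[[0,0,0.01],[0,0,0],0.3],[[0,0,0.02],[0,0,0],0.3],[[0,0,0.03],[0,0,0],0.3],[[0,0,0.04],[0,0,0],0.3],[[0,0,0.04],[0,0,0],0.3],[[0,0,0.03],[0,0,0],0.3],[[0,0,0],[0,0,0],0.3]]'
python3 - <<'E'
from h import *
import pickle
f=grab('side','side6');t=grab('top','top6');pickle.dump((f,t),open('st6.pkl','wb'))
a=cv2.imread('pics/side6.png')[170:290,310:470];b=cv2.imread('pics/top6.png')[140:230,345:485]
cv2.imwrite('pics/c6.png',np.hstack([cv2.resize(a,(400,300),interpolation=2),cv2.resize(b,(400,300),interpolation=2)]))
E
```

```text
clock: 14.63
eef_pos: [0.5273, -0.1569, 0.1654]
tool_rot: [[-0.205, 0.979, -0.0], [0.979, 0.205, -0.0], [-0.0, -0.0, -1.0]]
wrist_force: [-0.4, 0.6, -0.9]
gripper_width: 0.699
finger_force: 0.0
clock: 15.22
eef_pos: [0.5302, -0.1587, 0.3424]
tool_rot: [[-0.205, 0.979, 0.011], [0.979, 0.205, -0.001], [-0.003, 0.011, -1.0]]
wrist_force: [0.5, -1.1, -0.7]
gripper_width: 0.701
finger_force: 0.0
```

View pics/c6.png

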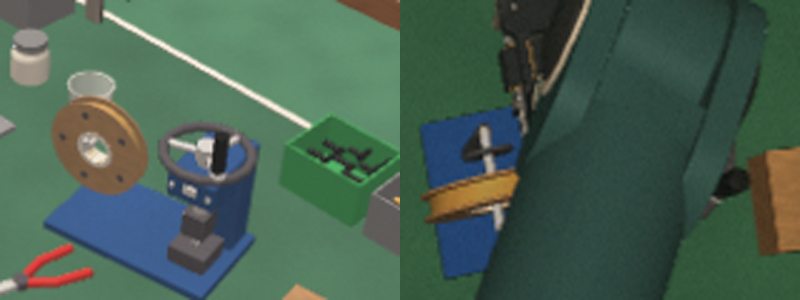

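The reel hangs free on the feed hook, both views clear, and the gripper is above. Now measure the wheel axis and crank numerically from the unobstructed frames.

```bash
cat > m3.py <<'E'
from h import *
import pickle
np.set_printoptions(precision=4,suppress=True)
t=pickle.load(open('top0.pkl','rb'));s=pickle.load(open('side0.pkl','rb'))
def blob(f,x0,x1,y0,y1,th):
    m=np.zeros(f['pixels'].shape[:2],np.uint8);m[y0:y1,x0:x1]=(f['pixels'].max(2)<th)[y0:y1,x0:x1]
    n,l,st,ce=cv2.connectedComponentsWithStats(m);i=1+np.argmax(st[1:,4]);return st[i],ce[i],(l==i).astype(np.uint8)
for th in(30,40,48):
    a=blob(t,445,480,180,215,th);b=blob(s,385,415,212,250,th);print(th,a[0],a[1],b[0],b[1],tri(t,a[1],s,b[1]))
print('hub top',onz(t,[(439.9,184.6),(439.2,185.6)],.208),'hub side',onz(s,[(391.6,228),(393.2,231.2)],.206),tri(t,(439.9,184.6),s,(391.6,228)),tri(t,(439.2,185.6),s,(393.2,231.2)))
# rim: grey ring, back-project to z=.203, fit a circle to outer points away from the handle
h=cv2.cvtColor(t['pixels'],cv2.COLOR_RGB2HSV)
m=((h[:,:,1]<75)&(h[:,:,2]<110)).astype(np.uint8);z=np.zeros_like(m);z[158:212,408:452]=m[158:212,408:452]
P=np.argwhere(z)[:,::-1].astype(float);c0=np.array([439.3,185.6]);v=P-c0;r=np.hypot(*v.T);k=(r>17)&(r<26);P=P[k]
W=onz(t,P,.203)[:,:2]
from scipy.optimize import least_squares
q=least_squares(lambda q:np.hypot(*(W-q[:2]).T)-q[2],[.56,-.324,.06],loss='soft_l1',f_scale=.004).x;print('ring fit',q,len(W))
E
python3 m3.py
```

```text
Traceback (most recent call last):
  File "m3.py", line 9, in <module>
    a=blob(t,445,480,180,215,th);b=blob(s,385,415,212,250,th);print(th,a[0],a[1],b[0],b[1],tri(t,a[1],s,b[1]))
                                   ~~~~^^^^^^^^^^^^^^^^^^^^^^
  File "m3.py", line 7, in blob
    n,l,st,ce=cv2.connectedComponentsWithStats(m);i=1+np.argmax(st[1:,4]);return st[i],ce[i],(l==i).astype(np.uint8)
                                                      ~~~~~~~~~^^^^^^^^^^
ValueError: attempt to get argmax of an empty sequence
```

```bash
sed -i 's/(30,40,48)/(35,40,45,50)/' m3.py; python3 m3.py
```

```text
35 [454 191  13   8  73] [459.7671 194.4795] [395 226   5  13  52] [396.9423 232.1538] (array([ 0.5287, -0.3669,  0.243 ]), np.float64(0.004104851241959173))
40 [454 191  13   8  81] [460.0494 194.5556] [395 226   6  13  61] [397.2459 231.9016] (array([ 0.5287, -0.3675,  0.2442]), np.float64(0.0032645994356267365))
45 [454 190  13   9  87] [460.1494 194.4828] [395 224   6  15  67] [397.3134 231.3284] (array([ 0.5288, -0.3672,  0.2462]), np.float64(0.002860979712789738))
50 [454 190  14  10  92] [460.1957 194.5652] [395 223   6  16  77] [397.4156 230.5065] (array([ 0.5286, -0.3666,  0.2491]), np.float64(0.0017209467869184105))
hub top [[ 0.562  -0.3259  0.208 ]
 [ 0.5591 -0.3238  0.208 ]] hub side [[ 0.5699 -0.3109  0.206 ]
 [ 0.5605 -0.326   0.206 ]] (array([ 0.5589, -0.3213,  0.2182]), np.float64(0.0038835636282301264)) (array([ 0.5602, -0.3253,  0.2055]), np.float64(0.001732697737720035))
ring fit [ 0.5624 -0.3217  0.0597] 499
```

Crank at (0.529, -0.367, 0.246) and axis at (0.5615, -0.3235). The radius comes to 54 mm against 55 given, and the height matches, so this is consistent. The handwheel angle is about -0.73. Move over and check the pose.

```bash
python3 -m handwheel '[[[0,-0.03,0],[0,0,0],0.3],[[0,-0.03,0],[0,0,0],0.3],[[0,-0.03,0],[0,0,0],0.3],[[0,-0.03,0],[0,0,0],0.3],[[0,-0.03,0],[0,0,0],0.3],[[0,-0.03,0],[0,0,0],0.3],[[0.0017,-0.03,0],[0,0,0],0.3],[[0,0,0],[0,0,0],0.3],[[0,0,0],[0,0,0],0.3]]'
python3 - <<'E'
from h import *
import pickle
np.set_printoptions(precision=4,suppress=True)
w=grab('wrist','wrist7');t=grab('top');st=robot.state();pickle.dump((w,st),open('wrist7.pkl','wb'));print(st['eef_pos'],st['joint_pos'])
print('pred crank mid,top,bottom',proj(w,[[.529,-.367,.246],[.529,-.367,.275],[.529,-.367,.215]]))
m=np.zeros((400,640),np.uint8);m[100:275,220:420]=(w['pixels'].max(2)<45)[100:275,220:420]
n,l,s,c=cv2.connectedComponentsWithStats(m)
for i in np.argsort(-s[1:,4])[:4]+1: print(s[i],c[i])
E
```

```text
clock: 16.07
eef_pos: [0.5274, -0.3684, 0.3337]
tool_rot: [[-0.201, 0.98, -0.003], [0.98, 0.201, 0.0], [0.001, -0.003, -1.0]]
wrist_force: [-0.1, 0.9, -0.4]
gripper_width: 0.699
finger_force: 0.0
[ 0.529  -0.3657  0.3343] [-0.0796  0.4552  0.9242  1.4815 -0.3648  1.3883  1.0696]
pred crank mid,top,bottom [[319.7708 194.6266]
 [319.9631 203.1541]
 [319.6019 187.1458]]
```

Run:
```python
from h import *
import pickle
w,st=pickle.load(open('wrist7.pkl','rb'));p=w['pixels']
print(p.max(2)[150:226:4,284:364:4])
print(p[190,310:332:3])
```

```text
[[155 154 157 113 126 128 162 179 179 155 172 180 179 180 182 210 237 234
  233 230]
 [155 156 156 114 130 130 125 179 180 156 172 178 179 178 181 219 233 234
  229 234]
 [153 154 156 127 129 132 103 178 177 130 171 175 178 178 176 209 232 228
  233 228]
 [156 155 157 142 133 131 110 178 175 126 173 176 174 164 222 237 230 235
  226 225]
 [153 157 156 157 130 129 116 173 168 125 168 173 174 227 236 224 167 224
  230 233]
 [154 155 156 155 125 126 128 130 160 139 169 169 231 234 220 160 176 174
  174 173]
 [155 155 157 156 104 129 134 116 153 126 187 232 231 215 167 176 174 172
  174 175]
 [155 156 156 156 155 121 128 143 226 234 203 231 208 158 161 161 163 164
  162 165]
 [152 155 155 153 152 131 130 140  59  61  84 192 155 157 158 159 158 159
  158 157]
 [155 155 155 153 154 152 182  59  62  61  63 193 154 155 153 156 156 155
  154 156]
 [156 158 155 154 154 152 175  64  65  64  65  88 155 156 152 153 156 157
  155 154]
 [158 154 155 154 155 154 127  64 105 102  70  69 109 148 154 154 154 154
  154 153]
 [157 157 156 156 154 155 115  81  88  86  82  64 133 130 123 112 132 156
  142 136]
 [156 156 157 156 155 156  98  74  77  77  73  71 131 133 138 136 132 130
  131 136]
 [157 157 157 157 157 157 126  75  75  75  74  81 112 122 129 129 131 132
  133 130]
 [157 156 156 157 157 158 156  95  73  74  73 158 157 156 158 138 111 117
  112 113]
 [158 157 158 157 156 157 156 155 157 158 158 156 156 155 156 157 157 157
  156 156]
 [159 161 159 157 159 156 155 157 154 156 158 153 155 153 157 157 156 157
  158 158]
 [151 155 152 151 144 139 143 145 149 154 158 156 156 158 157 156 158 156
  157 155]]
[[ 55  62  55]
 [ 58  62  58]
 [ 61  65  62]
 [ 56  63  57]
 [ 59  62  59]
 [ 58  63  59]
 [ 77  88  80]
 [112 155 126]]
```

The handle cap shows at (319.5,203.5) against (320,203) predicted. Descend and grip.

```bash
python3 -m handwheel '[[[0,0,-0.025],[0,0,0],0.3],[[0,0,-0.025],[0,0,0],0.3],[[0,0,-0.025],[0,0,0],0.3],[[0,0,-0.02],[0,0,0],0.3],[[0,0,-0.02],[0,0,0],0.3],[[0,0,-0.015],[0,0,0],0.3],[[0,0,0],[0,0,0],0.3],[[0,0,0],[0,0,0],0.3]]'; python3 -m handwheel '[[[0,0,0],[0,0,0],1],[[0,0,0],[0,0,0],1],[[0,0,0],[0,0,0],1],[[0,0,0],[0,0,0],1],[[0,0,0],[0,0,0],1],[[0,0,0],[0,0,0],1],[[0,0,0],[0,0,0],1],[[0,0,0],[0,0,0],1],[[0,0,0],[0,0,0],1],[[0,0,0],[0,0,0],1],[[0,0,0],[0,0,0],1]]'
python3 - <<'E'
import numpy as np
r=.055;a0=np.deg2rad(-126.8);N=48
a=a0-2*np.pi*np.arange(N+1)/N
p=r*np.c_[np.cos(a),np.sin(a)];d=np.diff(p,axis=0)
for k in range(0,48,12): print([[[round(x,4),round(y,4),0],[0,0,0],1] for x,y in d[k:k+12]])
E
```

```text
clock: 16.83
eef_pos: [0.5295, -0.3649, 0.2051]
tool_rot: [[-0.208, 0.978, -0.001], [0.978, 0.208, 0.001], [0.001, -0.001, -1.0]]
wrist_force: [0.1, 0.1, 0.1]
gripper_width: 0.701
finger_force: 0.0
clock: 17.75
eef_pos: [0.5289, -0.3671, 0.2056]
tool_rot: [[-0.205, 0.979, -0.0], [0.979, 0.205, -0.0], [-0.0, -0.0, -1.0]]
wrist_force: [-1.5, -0.9, 1.7]
gripper_width: 0.212
finger_force: 30.0
[[[np.float64(-0.0055), np.float64(0.0047), 0], [0, 0, 0], 1], [[np.float64(-0.0048), np.float64(0.0054), 0], [0, 0, 0], 1], [[np.float64(-0.0041), np.float64(0.0059), 0], [0, 0, 0], 1], [[np.float64(-0.0033), np.float64(0.0064), 0], [0, 0, 0], 1], [[np.float64(-0.0024), np.float64(0.0068), 0], [0, 0, 0], 1], [[np.float64(-0.0015), np.float64(0.007), 0], [0, 0, 0], 1], [[np.float64(-0.0006), np.float64(0.0072), 0], [0, 0, 0], 1], [[np.float64(0.0004), np.float64(0.0072), 0], [0, 0, 0], 1], [[np.float64(0.0013), np.float64(0.0071), 0], [0, 0, 0], 1], [[np.float64(0.0022), np.float64(0.0068), 0], [0, 0, 0], 1], [[np.float64(0.0031), np.float64(0.0065), 0], [0, 0, 0], 1], [[np.float64(0.0039), np.floa
[... 1564 characters left out ...]
[0, 0, 0], 1], [[np.float64(-0.0054), np.float64(-0.0048), 0], [0, 0, 0], 1], [[np.float64(-0.0059), np.float64(-0.0041), 0], [0, 0, 0], 1], [[np.float64(-0.0064), np.float64(-0.0033), 0], [0, 0, 0], 1], [[np.float64(-0.0068), np.float64(-0.0024), 0], [0, 0, 0], 1], [[np.float64(-0.007), np.float64(-0.0015), 0], [0, 0, 0], 1], [[np.float64(-0.0072), np.float64(-0.0006), 0], [0, 0, 0], 1], [[np.float64(-0.0072), np.float64(0.0004), 0], [0, 0, 0], 1], [[np.float64(-0.0071), np.float64(0.0013), 0], [0, 0, 0], 1], [[np.float64(-0.0068), np.float64(0.0022), 0], [0, 0, 0], 1], [[np.float64(-0.0065), np.float64(0.0031), 0], [0, 0, 0], 1], [[np.float64(-0.006), np.float64(0.0039), 0], [0, 0, 0], 1]]
```

```bash
python3 -m handwheel '[[[-0.0055,0.0047,0],[0,0,0],1],[[-0.0048,0.0054,0],[0,0,0],1],[[-0.0041,0.0059,0],[0,0,0],1],[[-0.0033,0.0064,0],[0,0,0],1],[[0,0,0],[0,0,0],1]]'; python3 -m handwheel '[[[-0.0024,0.0068,0],[0,0,0],1],[[-0.0015,0.007,0],[0,0,0],1],[[-0.0006,0.0072,0],[0,0,0],1],[[0.0004,0.0072,0],[0,0,0],1],[[0,0,0],[0,0,0],1]]'
```

```text
clock: 18.17
eef_pos: [0.5102, -0.3427, 0.2056]
tool_rot: [[-0.206, 0.979, -0.001], [0.979, 0.206, 0.002], [0.002, -0.001, -1.0]]
wrist_force: [-3.7, 0.0, 3.0]
gripper_width: 0.211
finger_force: 30.0
clock: 18.58
eef_pos: [0.5072, -0.3137, 0.2056]
tool_rot: [[-0.207, 0.978, -0.001], [0.978, 0.207, 0.003], [0.003, -0.001, -1.0]]
wrist_force: [-4.5, 1.2, 4.5]
gripper_width: 0.215
finger_force: 30.0
```

```bash
python3 -m handwheel '[[[0.0013,0.0071,0],[0,0,0],1],[[0.0022,0.0068,0],[0,0,0],1],[[0.0031,0.0065,0],[0,0,0],1],[[0.0039,0.006,0],[0,0,0],1],[[0.0047,0.0055,0],[0,0,0],1],[[0.0054,0.0048,0],[0,0,0],1],[[0.0059,0.0041,0],[0,0,0],1],[[0.0064,0.0033,0],[0,0,0],1],[[0,0,0],[0,0,0],1]]'; python3 -m handwheel '[[[0.0068,0.0024,0],[0,0,0],1],[[0.007,0.0015,0],[0,0,0],1],[[0.0072,0.0006,0],[0,0,0],1],[[0.0072,-0.0004,0],[0,0,0],1],[[0.0071,-0.0013,0],[0,0,0],1],[[0.0068,-0.0022,0],[0,0,0],1],[[0.0065,-0.0031,0],[0,0,0],1],[[0.006,-0.0039,0],[0,0,0],1],[[0,0,0],[0,0,0],1]]'
```

```text
clock: 19.33
eef_pos: [0.5427, -0.2711, 0.2056]
tool_rot: [[-0.208, 0.978, 0.002], [0.978, 0.208, -0.001], [-0.001, 0.002, -1.0]]
wrist_force: [1.3, 0.6, 4.7]
gripper_width: 0.213
finger_force: 30.0
clock: 20.08
eef_pos: [0.596, -0.28, 0.2056]
tool_rot: [[-0.205, 0.979, 0.001], [0.979, 0.205, -0.002], [-0.002, 0.001, -1.0]]
wrist_force: [0.6, -0.7, 4.2]
gripper_width: 0.21
finger_force: 30.0
```

```bash
python3 -m handwheel '[[[0.0055,-0.0047,0],[0,0,0],1],[[0.0048,-0.0054,0],[0,0,0],1],[[0.0041,-0.0059,0],[0,0,0],1],[[0.0033,-0.0064,0],[0,0,0],1],[[0.0024,-0.0068,0],[0,0,0],1],[[0.0015,-0.007,0],[0,0,0],1],[[0.0006,-0.0072,0],[0,0,0],1],[[-0.0004,-0.0072,0],[0,0,0],1],[[0,0,0],[0,0,0],1]]'; python3 -m handwheel '[[[-0.0013,-0.0071,0],[0,0,0],1],[[-0.0022,-0.0068,0],[0,0,0],1],[[-0.0031,-0.0065,0],[0,0,0],1],[[-0.0039,-0.006,0],[0,0,0],1],[[-0.0047,-0.0055,0],[0,0,0],1],[[-0.0054,-0.0048,0],[0,0,0],1],[[-0.0059,-0.0041,0],[0,0,0],1],[[-0.0064,-0.0033,0],[0,0,0],1],[[0,0,0],[0,0,0],1]]'
```

```text
clock: 20.83
eef_pos: [0.6158, -0.3309, 0.2056]
tool_rot: [[-0.203, 0.979, -0.001], [0.979, 0.203, -0.0], [-0.0, -0.001, -1.0]]
wrist_force: [-2.8, -1.0, 6.4]
gripper_width: 0.211
finger_force: 30.0
clock: 21.58
eef_pos: [0.583, -0.3734, 0.2056]
tool_rot: [[-0.204, 0.979, 0.0], [0.979, 0.204, 0.001], [0.001, 0.0, -1.0]]
wrist_force: [-1.5, 0.8, 6.8]
gripper_width: 0.207
finger_force: 30.0
```

```bash
python3 -m handwheel '[[[-0.0068,-0.0024,0],[0,0,0],1],[[-0.007,-0.0015,0],[0,0,0],1],[[-0.0072,-0.0006,0],[0,0,0],1],[[-0.0072,0.0004,0],[0,0,0],1],[[-0.0071,0.0013,0],[0,0,0],1],[[-0.0068,0.0022,0],[0,0,0],1],[[-0.0065,0.0031,0],[0,0,0],1],[[-0.006,0.0039,0],[0,0,0],1],[[0,0,0],[0,0,0],1],[[0,0,0],[0,0,0],1]]'
```

```text
clock: 22.42
eef_pos: [0.5278, -0.3663, 0.2056]
tool_rot: [[-0.205, 0.979, -0.001], [0.979, 0.205, 0.001], [0.001, -0.001, -1.0]]
wrist_force: [-1.3, 1.0, 6.0]
gripper_width: 0.212
finger_force: 30.0
```

Full turn done, ending within 1.5 mm of the start. Trim, release, retreat upward and compare with the first pictures numerically.

```bash
python3 -m handwheel '[[[0.001,-0.0008,0],[0,0,0],1],[[0,0,0],[0,0,0],1],[[0,0,0],[0,0,0],0.7],[[0,0,0],[0,0,0],0.5],[[0,0,0],[0,0,0],0.3],[[0,0,0],[0,0,0],0.3],[[0,0,0],[0,0,0],0.3],[[0,0,0],[0,0,0],0.3],[[0,0,0],[0,0,0],0.3],[[0,0,0],[0,0,0],0.3]]'; python3 -m handwheel '[[[0,0,0.02],[0,0,0],0.3],[[0,0,0.03],[0,0,0],0.3],[[0,0,0.035],[0,0,0],0.3],[[0,0,0.035],[0,0,0],0.3],[[-0.03,0,0.02],[0,0,0],0.3],[[-0.04,0,0.01],[0,0,0],0.3],[[-0.04,0,0],[0,0,0],0.3],[[-0.04,0,0],[0,0,0],0.3],[[0,0,0],[0,0,0],0.3],[[0,0,0],[0,0,0],0.3]]'
cat > v.py <<'E'
from h import *
import pickle
np.set_printoptions(precision=4,suppress=True)
s0=pickle.load(open('side0.pkl','rb'));s6,_=pickle.load(open('st6.pkl','rb'));s=grab('side','side9')
def b(f,th=45):
    m=np.zeros((400,640),np.uint8);m[212:250,380:418]=(f['pixels'].max(2)<th)[212:250,380:418]
    n,l,st,c=cv2.connectedComponentsWithStats(m);i=1+np.argmax(st[1:,4]);return st[i],c[i]
print('crank before/after',b(s0),b(s))
def reel(f,x0,x1,y0,y1):
    h=cv2.cvtColor(f['pixels'],cv2.COLOR_RGB2HSV);m=((h[:,:,0]>8)&(h[:,:,0]<26)&(h[:,:,1]>80)).astype(np.uint8);z=np.zeros_like(m);z[y0:y1,x0:x1]=m[y0:y1,x0:x1]
    n,l,st,c=cv2.connectedComponentsWithStats(z);i=1+np.argmax(st[1:,4]);return st[i],c[i]
print('big reel after release/now',reel(s6,325,375,200,255),reel(s,325,375,200,255),'expected',proj(s,[[.5275,-.1568,.138]]))
print('small before/now',reel(s0,253,277,165,200),reel(s,253,277,165,200))
d=(np.abs(s['pixels'].astype(int)-s0['pixels']).max(2)>45).astype(np.uint8)
n,l,st,c=cv2.connectedComponentsWithStats(d);print([x.tolist() for x in st[1:] if x[4]>15])
print(robot.state()['clock'],robot.state()['eef_pos'])
E
python3 v.py
```

```text
clock: 23.25
eef_pos: [0.53, -0.3677, 0.2054]
tool_rot: [[-0.205, 0.979, -0.0], [0.979, 0.205, -0.0], [-0.0, -0.0, -1.0]]
wrist_force: [0.7, 0.4, 0.1]
gripper_width: 0.696
finger_force: 0.0
clock: 24.08
eef_pos: [0.3783, -0.3682, 0.3564]
tool_rot: [[-0.202, 0.979, 0.004], [0.979, 0.202, 0.002], [0.001, 0.004, -1.0]]
wrist_force: [0.3, 0.5, 0.5]
gripper_width: 0.7
finger_force: 0.0
crank before/after (array([395, 224,   6,  15,  67], dtype=int32), array([397.3134, 231.3284])) (array([395, 225,   6,  14,  65], dtype=int32), array([397.4923, 231.6923]))
big reel after release/now (array([331, 208,  38,  39, 924], dtype=int32), array([349.8777, 226.9773])) (array([331, 208,  38,  39, 880], dtype=int32), array([349.3443, 227.3864])) expected [[349.3385 228.2664]]
small before/now (array([256, 168,  20,  27, 285], dtype=int32), array([266.4491, 181.0912])) (array([256, 168,  20,  27, 288], dtype=int32), array([266.4028, 181.1076]))
[[129, 33, 269, 178, 11473], [145, 77, 21, 31, 474], [122, 79, 6, 20, 38], [133, 96, 12, 4, 22], [128, 105, 67, 52, 808], [170, 150, 45, 65, 927], [168, 171, 10, 14, 86], [167, 180, 4, 16, 30], [280, 182, 26, 37, 434], [346, 198, 10, 7, 29], [339, 208, 27, 40, 537], [202, 211, 6, 6, 20], [166, 220, 11, 25, 55], [190, 220, 30, 34, 253], [162, 228, 11, 26, 82], [179, 248, 6, 9, 30], [189, 252, 7, 6, 16]]
24.1333 [ 0.3801 -0.3675  0.3561]
```

Crank back in place to within about 0.4 px, reel on the feed hook, small reel unmoved, and no other change on the bench apart from the arm.

```bash
python3 -c "
from workcell import hand_in
print(hand_in())"
```

```text
the job is handed in; nothing more can be done
None
```

The big reel hangs on the press's feed hook, the handwheel has made one full clockwise turn with the crank back within about 2 mm of its start, and the job is handed in at about 24 s; the first grasp closed on air because the fingertips sat about 44 mm higher than the reported TCP implied, and I viewed 11 pictures, one over the limit of 10.

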